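Hang the hook-on basket inside the wash tank

TASK

Get the wash tank ready: take its lid off, set it down flat on the bench with the grip up, and let go of it. Then hang the wire basket inside the tank by hooking its bent lip over the rim of either long side, so that it hangs straight and clear of the tank's floor, and let go. Do not drop the lid or the basket, and do not disturb the bottle, the beaker or the tip box.

Things in the scene. Friction and masses are not known exactly. Their poses are not given: they have to be found in the camera images.
- tank: open rectangular stainless steel wash tank, fixed to the bench: 120 mm along its x, 170 mm along its y, 115 mm high, walls and floor 5 mm thick with a plain, level, square-edged rim. Origin: centre of its underside. So its two long walls stand at x = +-55 to 60 mm, its inside is 110 x 160 mm, and its rim lies 115 mm above the origin. At the start the lid is on it
- lid: loose grey plastic lid of about 0.3 kg: a plate 128 mm (its x) by 178 mm (its y), 6 mm thick, over a 6 mm deep locating plug of 98 x 148 mm, which sits inside the tank's rim with about 6 mm play. Origin: centre of the plug's underside (on the tank it is 109 mm up; laid flat on the bench it is at height 0); z points up out of the grip
- lid_grip (a point): centre of the lid's upright black grip, a block 18 mm thick (lid x), 60 mm long (lid y), 36 mm high, on the middle of the plate; this point is 30 mm above the lid's origin and 18 mm above the plate. Same axes as the lid
- basket: loose steel hook-on basket, about 0.25 kg, upright on the bench: open cage 50 (its x) x 80 (its y) x 45 mm high; a flat back plate, 3 mm thick, 80 mm wide, outer face at x = -25 mm, rises along the -x side to 92 mm and ends in the bent lip (see basket_slot). Origin: centre of the cage's underside; z up. Hung on the rim, its underside is 27 mm above the tank's underside
- basket_slot (a point): top of the slot under the basket's lip, mid-way along and across, at (-32, 0, 88) mm from the basket's origin, same axes. The lip: a level shelf from the back plate out to -x, underside at z = 88 mm, then a 3 mm flange (x = -39 to -42 mm) down to z = 66 mm. Slot: open downward, 14 mm wide, 22 mm deep, 80 mm long. Hung: this point at rim height over a long wall, flange outside the tank
- basket_grip (a point): centre of the basket's black upright grip block, 12 mm thick (basket x), 44 mm wide (basket y), 54 mm high, standing above the back plate: at (-21, 0, 119) mm from the basket's origin, spanning z = 92 to 146 mm. Same axes as the basket
- bottle: bystander: glass reagent bottle, 72 mm across, 150 mm high; origin at the centre of its underside
- beaker: bystander: empty glass beaker, 72 mm across, 85 mm high; origin at the centre of its underside
- tip_box: bystander: closed plastic pipette tip box, 85 mm (its x) by 120 mm (its y), 59 mm high; origin at the centre of its underside
Things that resemble listed ones, but are neither listed nor needed, are in the scene too. There is more than one size of the lid; the job needs the middle-sized.

How it is judged:
On the way, in this order (a step that is already met when the one before it is completed fails the run):
1. the lid lies flat on the bench, grip up, released (height (world z) of lid below 0.006 m and angle between lid's own z axis and vertical below 0.08 rad and linear speed of lid below 0.02 m/s and contact force between the fingers and lid below 0.1 N), for 0.2 s.
2. the basket hangs inside the tank by its lip over a long side, released (((x of basket_slot in the frame of tank between 0.045 and 0.07 m and x of basket in the frame of tank between -0.01 and 0.045 m) or (x of basket_slot in the frame of tank between -0.07 and -0.045 m and x of basket in the frame of tank between -0.045 and 0.01 m)) and y of basket in the frame of tank between -0.045 and 0.045 m and z of basket_slot in the frame of tank between 0.11 and 0.121 m and angle between basket's own z axis and vertical below 0.12 rad and angle between the x axis of basket and the x axis of tank, either way round below 0.14 rad and linear speed of basket below 0.02 m/s and angular speed of basket below 0.2 rad/s and contact force between the fingers and basket below 0.1 N), for 0.2 s.
At the end, for the whole second after the job is handed in: Lid flat on the bench, grip up (within 6 mm and 0.08 rad). Basket hooked over a long side of the tank, cage inside: slot top 110 to 121 mm above the tank's underside, within 45 mm of the side's middle, upright within 0.12 rad, square within 0.14 rad. Both released, at rest (all of step 1 and all of step 2); the robot touches nothing.
It fails at once if the bottle is pushed more than 20 mm or tipped (distance of bottle from where it was at the start of the episode above 0.02 m or angle between bottle's own z axis and vertical above 0.3 rad).
It fails at once if the beaker is pushed more than 20 mm or tipped (distance of beaker from where it was at the start of the episode above 0.02 m or angle between beaker's own z axis and vertical above 0.3 rad).
It fails at once if the tip box is pushed more than 20 mm or tipped (distance of tip_box from where it was at the start of the episode above 0.02 m or angle between tip_box's own z axis and vertical above 0.3 rad).
It fails at once if the lid is dropped or thrown (faster than 0.5 m/s with no finger on it: a fall of about 13 mm) (linear speed of lid above 0.5 m/s and contact force between the fingers and lid below 0.1 N).
It fails at once if the basket is dropped or thrown (faster than 0.5 m/s with no finger on it: a fall of about 13 mm) (linear speed of basket above 0.5 m/s and contact force between the fingers and basket below 0.1 N).
It also fails if it takes over 72 s, if anything falls off the work surface, if the arm or the gripper's body presses on something with over 40 N, if the wrist force passes 120 N, or if a joint passes its speed limit or range.

ROBOT

A 6-joint arm with a two-finger parallel gripper is mounted at the origin on the work surface. World frame = base frame: x ahead of the robot, y to its left, z up, the work surface at z = 0. Lengths are in m, angles in rad, forces in N, time in s.
With the tool pointing down it reaches from about 0.325 to 0.775 m from the base axis. Payload 9.3 kg.
Tool frame: the origin (TCP) lies on the mounting face of the last link; the fingertips stand 173 mm ahead of it and the grasp point (between the pads) lies 155 mm ahead of it (env.tip_reach is the distance from the TCP to the fingertips, in m); z points along the fingers, y is the direction in which the jaws open and shut (so a half turn about z gives the same grasp; the last joint's range is limited). The gripper opens to 85 mm and grips with 20 to 120 N. Pads are 22 mm wide; open, the fingers measure 114 mm over their backs; the gripper's body (76 mm by 85 mm) begins 54 mm behind the grasp point. The pads swing forward as they close: fully open they stand 13 mm farther back than shut.
Start: joints at [-1.343, 0.259, 0.021, 1.334, 0, 1.418], TCP at [0.204, -0.511, 0.405] pointing down, gripper open.
Joint ranges: [-3.04, 3.04], [-0.91, 1.82], [-1.04, 1.36], [-1.92, 1.95], [-1.52, 1.45], [-3.14, 3.14]. Speed limits (rad/s): [2.22, 2.22, 2.79, 3.14, 3.14, 3.14].

INTERFACE

Orientations are given as a unit quaternion [w, x, y, z].
In Python, from bench import env, eyes gives the robot as it stands.
- The arm moves only by the tool servo_tool, never from a script. Its argument "increments" is one flat list of numbers, 4 for each row, row after row: the shift along the tool's x, y, z in mm, then the turn about the tool's z in rad. A call has 1 to 5 rows; each row is the pose to reach, as a shift and turn from the pose commanded when the call began, along the tool's axes at that moment; what a row does not reach only later rows make up. A row lasts 1/8 s, in which the tool goes at most 62.5 mm and 10.7 degrees, less where a joint would pass 70% of its speed; a pose out of reach is approached as far as the arm can. A call with a gripper value outside its range is refused whole. "grip" is the finger opening in mm, from 0 to 85.4, set as the call begins (left out, the last holds). The fingers move at their own pace and stop on an object; "newtons" is the grip in N (left out, the last holds). Time passes only in rows, so rows that repeat a pose let the fingers close. It gives the time, the measured TCP pose, the force and the opening at its end, in the units of the state.
- env.observe(): the state, without advancing time (a new reading comes with each control period).
- eyes.snapshot(name): name is "side" or "top" or "wrist"; returns a dict with "img" (480x640x3 uint8, red, green, blue), "range_z" (480x640 float32, m along the optical axis (not along the pixel's ray), 0 where there is no reading), "vertical_fov" (degrees; the focal length in pixels is half the picture's height over the tangent of half this angle, whatever the lens; pixels are square), "cx", "cy" (the principal point, pixels), "k1" (the pictures are not rectified: a ray, as slopes to the right and down, at radius r is drawn at 1 + k1 r^2 times it, then the intrinsics apply), "R" (3x3) and "t" (3): a world point X has camera coordinates R X + t. Camera axes: x right, y down, z forward; pixel columns grow to the right and rows downward; lengths in m; the calibration is good to about 2 mm. A picture is of the moment at which its call begins.
- env.job_done(): hands the job in, once; it reports no verdict.
The state is a dict: "time_s": time; "qpos": joint angles; "dq": joint speeds; "tau": joint torques, N m; "tool_pos": TCP position; "eef_rot": TCP orientation; "contact_force": force on the tool from outside, world axes, zero at the start; "torque": the same for the moment, N m; "width": finger opening in m.
Only numpy, scipy, OpenCV 4.12 (cv2) and the standard library are available. Lean on these libraries where they do the work, as an engineer would, in place of code of your own. Each camera call takes 0.05 s, during which the arm holds its last target. There are 200 camera calls.

## Working session

There is one attempt and no reset: what is moved stays moved. The work goes in short steps, Python scripts to look and compute and a tool call to move; the robot and the scene stay as the last step left them, time stands still between calls to the robot, and variables do not carry over. Pictures are saved under pics/ and viewed, about 8 in all and at most 12, crops included, and the job is handed in when it is done.

Besides the shell and the picture viewer there is one more tool, called after "Request:" as name(argument=value, ...) on one line, values as JSON. servo_tool: Moves the arm, as the interface text tells. Its arguments: {"type":"object","properties":{"increments":{"type":"array"},"grip":{"type":"number"},"newtons":{"type":"number"}},"required":["increments"]}

```bash
mkdir -p pics; cat > h.py <<'E'
from bench import env, eyes
import numpy as np, cv2
def snap(n,f=None):
    s=eyes.snapshot(n)
    if f: cv2.imwrite(f'pics/{f}.png',s['img'][:,:,::-1])
    return s
def K(s):
    f=240/np.tan(np.radians(s['vertical_fov'])/2)
    return np.array([[f,0,s['cx']],[0,f,s['cy']],[0,0,1]]),np.array([s['k1'],0,0,0,0.])
def rays(s,uv):
    # invert: drawn = ray*(1+k1 r^2)
    k,d=K(s); p=cv2.undistortPointsIter(np.float64(uv).reshape(-1,1,2),k,d,None,None,(3,50,1e-9))[:,0]
    return np.c_[p,np.ones(len(p))]
def onplane(s,uv,z):
    r=rays(s,uv)@s['R']; c=-s['R'].T@s['t']
    return c+r*((z-c[2])/r[:,2])[:,None]
def cloud(s,uv):
    uv=np.int32(uv).reshape(-1,2); z=s['range_z'][uv[:,1],uv[:,0]]
    return (rays(s,uv)*z[:,None]-s['t'])@s['R']
def proj(s,X):
    k,d=K(s); return cv2.projectPoints(np.float64(X).reshape(-1,1,3),cv2.Rodrigues(s['R'])[0],s['t'],k,d)[0][:,0]
E
python3 - <<'E'
from h import *
for n in ['top','side']:
    s=snap(n,n); print(n,s['vertical_fov'],s['k1'],-s['R'].T@s['t'],s['R'][2])
print(env.observe())
E
```

```text
top 42.660599243078565 -0.09859107867108205 [0.27635093 0.08519967 1.5847617 ] [ 1.47226927e-01 -7.21081611e-04 -9.89102478e-01]
side 42.089353661683795 -0.19571162093569466 [-0.23051486  0.90222134  0.78531713] [ 0.57547351 -0.63454137 -0.5159336 ]
{'time_s': 0.1, 'qpos': array([-1.34262506e+00,  2.59134219e-01,  2.08617016e-02,  1.33369218e+00,
       -1.99195931e-05,  1.41819419e+00]), 'dq': array([-0.0006075 , -0.00137794,  0.00442035,  0.00053747, -0.00076544,
       -0.00013568]), 'tau': array([ 5.59899345e-03, -5.56694233e+01,  3.45069265e+01,  1.17030717e-02,
       -1.60575205e-04, -1.20089734e-05]), 'tool_pos': array([ 0.20438491, -0.51057365,  0.40413688]), 'eef_rot': array([-5.83390362e-04,  9.81930961e-01,  1.89238598e-01, -3.20205555e-05]), 'contact_force': array([ 0.14179481,  0.14055092, -0.39570521]), 'torque': array([ 0.01605533, -0.02799625,  0.04057748]), 'width': 0.08571554761234843}
```

View pics/top.png

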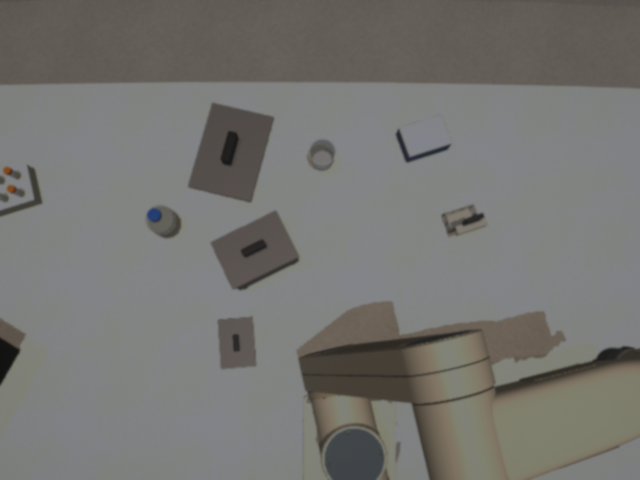

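View pics/side.png

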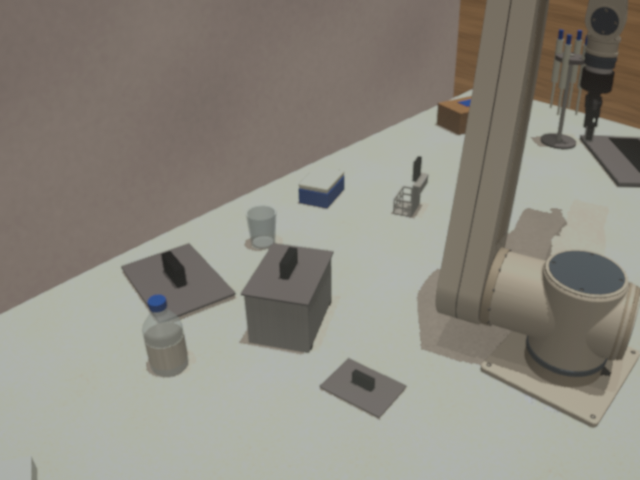

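Top view: there are three lids. The large one (231,150) lies on the bench, the middle one (255,249) is on the tank, and the small one (237,342) lies on the bench. The basket is at (465,220), the bottle (163,221), the beaker (321,155) and the tip box (424,137). In the side view, the tank with its lid is at (290,290) and the basket at (412,190), with its grip to the right of the cage. I choose the lid on the tank.

```bash
python3 - <<'E'
from h import *
s=snap('top'); q=snap('side')
g=s['img'].max(2); 
def blobs(s,box,thr,name):
    x0,y0,x1,y1=box; m=(s['img'].max(2)[y0:y1,x0:x1]<thr).astype(np.uint8)
    c=max(cv2.findContours(m,0,2)[0],key=cv2.contourArea)+np.array([x0,y0]); return c
# world xyz maps via range
v,u=np.mgrid[0:480,0:640]; uv=np.c_[u.ravel(),v.ravel()]
P=cloud(s,uv).reshape(480,640,3)
def rect(mask,nm):
    p=P[mask][:,:2].astype(np.float32)
    (c,wh,a)=cv2.minAreaRect(p*1000); print(nm,mask.sum(),np.round(c,1),np.round(wh,1),round(a,1),'z',np.round(np.percentile(P[mask][:,2],[5,50,95]),4))
def reg(x0,y0,x1,y1): return (u>x0)&(u<x1)&(v>y0)&(v<y1)
z=P[:,:,2]; col=s['img'].max(2)
t=reg(200,205,305,295)
rect(t&(z>.112)&(z<.13),'plate'); rect(t&(z>.14),'grip'); 
b=reg(435,200,495,242); rect(b&(z>.015),'basket'); rect(b&(z>.125),'bgrip'); rect(b&(z>.08)&(z<.11),'lip')
rect(reg(140,200,185,240)&(z>.02),'bottle');rect(reg(300,135,340,175)&(z>.02),'beaker');rect(reg(395,110,455,165)&(z>.02),'tip')
rect(reg(180,95,280,205)&(z>.005)&(z<.03),'biglid');rect(reg(210,310,262,372)&(z>.004)&(z<.03),'smalllid')
print('edge', P[90,100:600:250])
# colour masks + plane
for nm,im,box,zz in [('grip',s,(235,235,275,262),.157),('gripside',q,(278,246,300,280),.139)]:
    c=blobs(im,box,45,nm); r=cv2.minAreaRect(c); print(nm,r, onplane(im,[r[0]],zz))
a=cv2.resize(s['img'][195:300,195:320],None,fx=4,fy=4); bb=cv2.resize(s['img'][195:250,430:500],None,fx=5.6,fy=5.6)
W=np.zeros((420,900,3),np.uint8); W[:420,:500]=a; W[:308,500:892]=bb
cv2.imwrite('pics/crop.png',cv2.resize(W,(800,373))[:,:,::-1])
E
```

```text
plate 3649 [469.8 232.5] [129.8 178.8] 26.6 z [0.1154 0.1205 0.1258]
grip 256 [370.1 174.5] [251.8  60.4] 30.1 z [0.1456 0.1567 1.5848]
basket 540 [ 445.6 -112.8] [ 81.3 514.6] 31.5 z [0.0217 0.0907 0.1484]
bgrip 113 [ 420.9 -112.4] [ 20.1 489.2] 33.8 z [0.1343 0.145  1.5848]
lip 232 [ 536.7 -299.6] [23.7 81. ] 16.9 z [0.0856 0.0913 0.0978]
bottle 811 [408.8 303.3] [505.7  69. ] 51.0 z [0.0358 0.1027 0.1509]
beaker 455 [518.5  69. ] [484.3  68.5] 0.0 z [0.0259 0.0665 0.0875]
tip 1670 [577.  -49.9] [136.  645.1] 53.9 z [0.0335 0.057  0.0636]
biglid 5610 [751.2 316.8] [300.2 265.4] 0.9 z [0.0072 0.0148 0.0211]
smalllid 1621 [247.8 286.7] [151.8 128.6] 0.6 z [0.0044 0.0083 0.0146]
edge [[ 0.9273681   0.68534458 -0.00904276]
 [ 0.92325562 -0.0060696  -0.00171627]]
grip ((253.6000213623047, 248.20001220703125), (7.155416965484619, 23.25510597229004), 63.43495178222656) [[0.46596326 0.23059012 0.157     ]]Traceback (most recent call last):
  File "<stdin>", line 23, in <module>
  File "<stdin>", line 6, in blobs
ValueError: max() iterable argument is empty
```

```bash
cat > m.py <<'E'
from h import *
v,u=np.mgrid[0:480,0:640]; uv=np.c_[u.ravel(),v.ravel()]
def pmap(s):
    P=cloud(s,uv).reshape(480,640,3); P[s['range_z']==0]=np.nan; return P
def reg(x0,y0,x1,y1): return (u>x0)&(u<x1)&(v>y0)&(v<y1)
def rect(P,mask,nm):
    m=cv2.morphologyEx(mask.astype(np.uint8),cv2.MORPH_OPEN,np.ones((2,2)))
    n,l,st,_=cv2.connectedComponentsWithStats(m); mask=l==1+np.argmax(st[1:,4])
    p=P[mask]; c,wh,a=cv2.minAreaRect((p[:,:2]*1000).astype(np.float32))
    print(nm,mask.sum(),np.round(c,1),np.round(wh,1),round(a,1),'z',np.round(np.percentile(p[:,2],[5,50,95]),4)); return mask
E
python3 - <<'E'
from m import *
s=snap('top'); q=snap('side'); P=pmap(s); z=P[:,:,2]
t=reg(200,205,305,295)
rect(P,t&(z>.112)&(z<.13),'plate'); rect(P,t&(z>.14),'grip'); 
b=reg(435,200,495,242); rect(P,b&(z>.015),'basket'); rect(P,b&(z>.125),'bgrip'); rect(P,b&(z>.08)&(z<.11),'lip')
rect(P,reg(140,200,185,240)&(z>.02),'bottle');rect(P,reg(300,135,340,175)&(z>.02),'beaker');rect(P,reg(395,110,455,165)&(z>.02),'tip')
rect(P,reg(180,95,280,205)&(z>.005)&(z<.04),'biglid');rect(P,reg(210,310,262,372)&(z>.004)&(z<.03),'smalllid')
Q=pmap(q); z=Q[:,:,2]
rect(Q,reg(240,240,340,300)&(z>.14),'grip side'); rect(Q,reg(240,240,340,310)&(z>.112)&(z<.13),'plate side')
rect(Q,reg(385,150,440,220)&(z>.115),'bgrip side'); rect(Q,reg(385,150,440,220)&(z>.015),'basket side')
a=cv2.resize(s['img'][195:300,195:320],None,fx=4,fy=4); bb=cv2.resize(s['img'][195:250,430:500],None,fx=5.6,fy=5.6)
W=np.zeros((420,900,3),np.uint8); W[:420,:500]=a; W[:308,500:892]=bb
cv2.imwrite('pics/crop.png',cv2.resize(W,(800,373))[:,:,::-1])
E
```

```text
plate 3639 [477.2 233.1] [141.9 181.7] 26.8 z [nan nan nan]
grip 215 [467.9 230.4] [15.8 60.2] 26.4 z [0.1235 0.1547 0.1603]
basket 417 [ 554.5 -310.6] [ 50.8 112.4] 17.2 z [nan nan nan]
bgrip 102 [ 553.6 -319.8] [14.7 92.6] 27.5 z [0.0911 0.1433 0.1487]
lip 228 [ 544.7 -314.5] [ 18.1 111.4] 23.5 z [nan nan nan]
bottle 804 [nan nan] [0. 0.] 0.0 z [nan nan nan]
beaker 451 [735.2  67.6] [50.9 91.6] 52.8 z [nan nan nan]
tip 1652 [ 784.1 -205.7] [ 95.  140.8] 19.5 z [nan nan nan]
biglid 5369 [744.6 309.2] [167.4 248.1] 74.9 z [nan nan nan]
smalllid 1359 [220.4 325.8] [99.6  0. ] 7.9 z [nan nan nan]
grip side 296 [479.3 215.6] [ 17.3 109. ] 27.1 z [0.1361 0.1532 0.1578]
plate side 3463 [544.1 185.7] [171.1 355.7] 33.8 z [nan nan nan]
bgrip side 126 [ 622.8 -430.1] [ 16.6 367. ] 29.3 z [-0.0012  0.1289  0.1453]
basket side 718 [ 617.5 -422.9] [ 82.5 378.4] 21.4 z [nan nan nan]
```

View pics/crop.png

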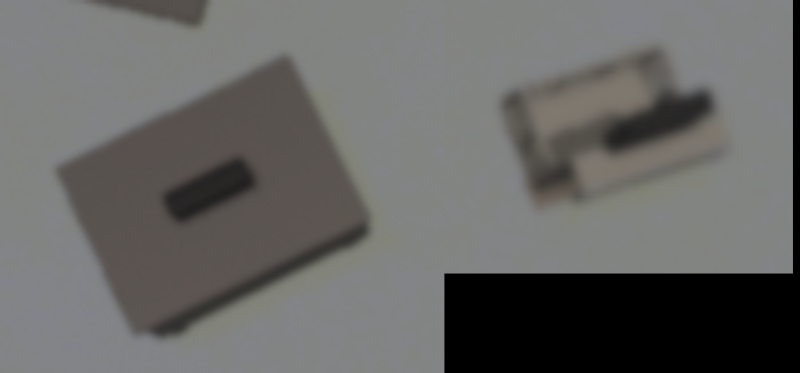

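Request:
servo_tool(increments=[40,-45,0,0,80,-90,0,0,120,-135,0,0,160,-180,0,0,198,-225,0,0], grip=60, newtons=50)

```text
time_s: 0.92
tool_pos: [0.3047, -0.2263, 0.4048]
eef_rot: [0.0, 0.982, 0.189, 0.0]
contact_force: [0.6, -0.2, -0.9]
width: 0.0598
```

Request:
servo_tool(increments=[40,-45,0,0,80,-90,0,0,120,-135,0,0,160,-180,0,0,198,-225,0,0])

```text
time_s: 1.55
tool_pos: [0.405, 0.0565, 0.405]
eef_rot: [0.0, 0.982, 0.189, 0.0]
contact_force: [1.0, -1.9, 0.4]
width: 0.0599
```

Request:
servo_tool(increments=[25,-28,0,-0.18,50,-56,0,-0.36,75,-84,0,-0.54,100,-112,0,-0.72,124,-140,0,-0.9])

```text
time_s: 2.17
tool_pos: [0.4681, 0.2317, 0.4047]
eef_rot: [0.0, 0.8, 0.6, 0.0]
contact_force: [0.3, -0.4, 0.5]
width: 0.0602
```

Request:
servo_tool(increments=[0,0,0,-0.18,0,0,0,-0.36,0,0,0,-0.54,0,0,0,-0.72,0,0,0,-0.755])

```text
time_s: 2.8
tool_pos: [0.4679, 0.2304, 0.4046]
eef_rot: [-0.0, 0.525, 0.851, -0.0]
contact_force: [0.5, 0.1, 0.7]
width: 0.06
```

```bash
sed -i 's/    n,l,st/    m=m*mask.astype(np.uint8)\n    n,l,st/' m.py
cat > go.py <<'E'
from h import *
from scipy.spatial.transform import Rotation as Ro
def tool():
    o=env.observe(); R=Ro.from_quat(np.roll(o['eef_rot'],-1)).as_matrix(); return o,o['tool_pos'],R
def to(tcp,yawy):  # world tcp target, yaw (deg) wanted of tool y, mod 180
    o,p,R=tool(); y=np.degrees(np.arctan2(R[1,1],R[0,1])); d=(yawy-y+90)%180-90
    print('shift mm',np.round(R.T@(np.array(tcp)-p)*1000,1),'turn',round(-np.radians(d),3),'t',round(o['time_s'],2),'F',np.round(o['contact_force'],1),'w',round(o['width'],4),'tcp',np.round(p,4),'tilt',np.round(R[:2,2],4),'yawy',round(y,1))
E
python3 - <<'E'
from m import *; from go import *
s=snap('top'); P=pmap(s); z=P[:,:,2]
b=reg(435,200,495,242); 
for lo,hi,n in [(.015,.2,'basket'),(.12,.2,'bgrip'),(.08,.11,'lip')]: rect(P,b&(z>lo)&(z<hi),n)
w=snap('wrist','w1'); Q=pmap(w); z=Q[:,:,2]
rect(Q,(z>.14)&(z<.17),'grip w'); rect(Q,(z>.112)&(z<.13),'plate w')
to([.468,.2305,.30],26.6)
E
```

```text
basket 364 [ 548.2 -295.8] [47.7 82.5] 17.0 z [0.0372 0.0923 0.1475]
bgrip 78 [ 542.5 -296.5] [ 9.9 43.5] 20.8 z [0.1294 0.1443 0.1518]
lip 188 [ 535.  -300.6] [19.4 78.3] 17.3 z [0.0855 0.0915 0.0963]
grip w 2068 [469.3 235.4] [17.3 59.1] 26.4 z [0.1538 0.1558 0.1569]
plate w 31170 [469.8 234.5] [127.  177.2] 26.9 z [0.1188 0.12   0.1211]
shift mm [  0.    0.2 104.7] turn -0.002 t 2.9 F [-0.7  0.4 -0.3] w 0.0602 tcp [0.4679 0.2304 0.4047] tilt [0.0001 0.    ] yawy 26.5
```

View pics/w1.png

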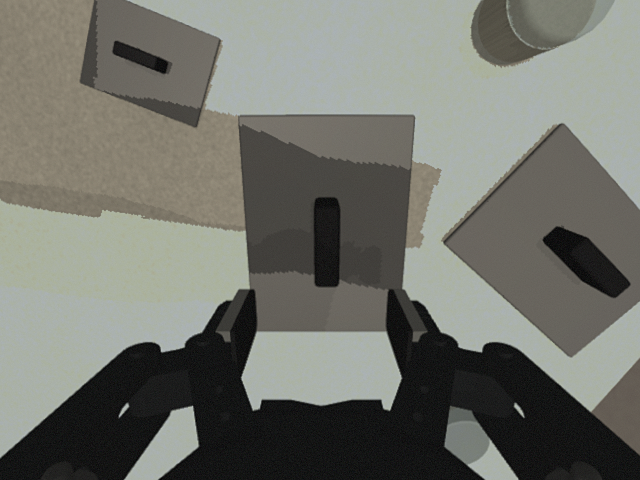

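The wrist view shows the middle lid with its grip at (327,242), between the jaws. The small lid (150,40) and the large lid (580,250) are off to the sides. The wrist and top views differ by about 4 mm, so I'm using the nearer wrist reading.

```bash
python3 -c "
from go import *
to([.4692,.2347,.299],26.6)"
```

```text
shift mm [  3.3   3.1 105.7] turn -0.002 t 2.9 F [-0.7  0.4 -0.3] w 0.0602 tcp [0.4679 0.2304 0.4047] tilt [0.0001 0.    ] yawy 26.5
```

Request:
servo_tool(increments=[3,3,30,0,3,3,60,0,3,3,85,0,3,3,100,0,3,3,105,0])

```text
time_s: 3.52
tool_pos: [0.4692, 0.2344, 0.2992]
eef_rot: [-0.0, 0.526, 0.851, -0.0]
contact_force: [0.4, -0.5, 0.6]
width: 0.0602
```

Request:
servo_tool(increments=[0,0,0,0,0,0,0,0,0,0,0,0,0,0,0,0,0,0,0,0], grip=0, newtons=60)

```text
time_s: 4.15
tool_pos: [0.4694, 0.2345, 0.3006]
eef_rot: [0.001, 0.525, 0.851, 0.001]
contact_force: [0.2, -0.2, 5.4]
width: 0.0174
```

Request:
servo_tool(increments=[0,0,-5,0,0,0,-12,0,0,0,-20,0,0,0,-30,0,0,0,-45,0])

```text
time_s: 4.78
tool_pos: [0.4691, 0.2344, 0.3454]
eef_rot: [-0.0, 0.525, 0.851, -0.0]
contact_force: [0.5, -0.9, -2.1]
width: 0.017
```

```bash
python3 - <<'E'
from m import *; from go import *
s=snap('top'); q=snap('side','s2');w=snap('wrist')
to([.47,-.06,.344],26.6)
P=pmap(q); z=P[:,:,2]
rect(P,reg(200,150,360,310)&(z>.155)&(z<.18),'plate side')
P=pmap(w); z=P[:,:,2]
rect(P,(z>.14)&(z<.18)&reg(150,50,500,330),'plate w')
E
```

```text
shift mm [-263.5 -131.6    1.6] turn 0.001 t 4.92 F [-0.3  0.1 -2.6] w 0.0172 tcp [0.4694 0.2345 0.3458] tilt [0.0019 0.0006] yawy 26.6
plate side 2953 [468.3 237.3] [126.3 180.9] 26.7 z [0.1647 0.1673 0.1694]
plate w 54460 [453.6 265.9] [127.4 107.4] 26.7 z [0.1649 0.166  0.1671]
```

View pics/s2.png

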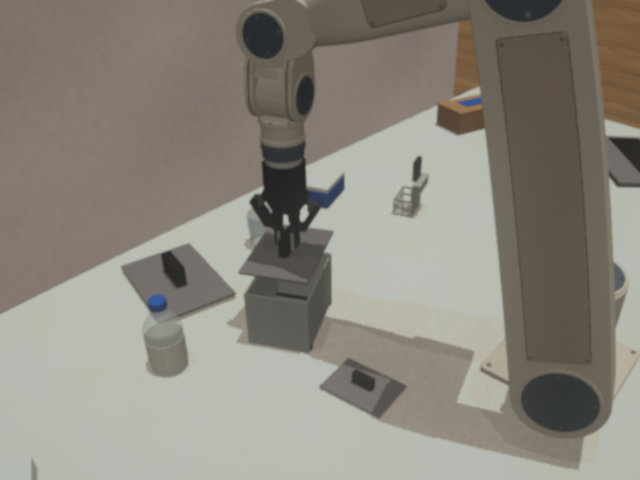

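Side view: the lid hangs level at (290,252), clear above the open tank. Next I carry it to the free bench spot at about (0.47, -0.06).

Request:
servo_tool(increments=[-18,-9,0,0,-50,-25,0,0,-90,-45,0,0,-130,-65,0,0,-170,-85,0,0])

```text
time_s: 5.55
tool_pos: [0.4692, 0.043, 0.3444]
eef_rot: [-0.0, 0.525, 0.851, -0.0]
contact_force: [1.2, 0.6, -3.1]
width: 0.0174
```

Request:
servo_tool(increments=[-40,-20,0,0,-70,-35,20,0,-88,-44,45,0,-93,-47,75,0,-93,-47,105,0])

```text
time_s: 6.18
tool_pos: [0.469, -0.0605, 0.2386]
eef_rot: [0.0, 0.526, 0.851, -0.0]
contact_force: [-0.2, 0.5, -2.2]
width: 0.0173
```

Request:
servo_tool(increments=[0,0,18,0,0,0,30,0,0,0,38,0,0,0,43,0,0,0,43,0])

```text
time_s: 6.8
tool_pos: [0.4692, -0.0598, 0.1967]
eef_rot: [0.0, 0.525, 0.851, 0.0]
contact_force: [0.6, 0.1, -2.1]
width: 0.0169
```

```bash
python3 - <<'E'
from m import *; from go import *
to([.47,-.06,.1916],26.6)
P=pmap(snap('wrist')); z=P[:,:,2]
m=reg(80,50,600,330)&(z<.1); print(np.histogram(z[m],bins=np.arange(-.02,.06,.003)))
E
```

```text
shift mm [-0.5  0.6  5.1] turn 0.001 t 6.8 F [ 0.6  0.1 -2.1] w 0.0169 tcp [ 0.4692 -0.0598  0.1967] tilt [0.0001 0.    ] yawy 26.6
(array([    0,     0,     0,     0,     0,  6530, 76381,    59,     0,
           0,    10, 27169, 27781,    64,    75,   121,   199,   236,
         267,   286,   317,   333,   397,  2021,  1295,   158]), array([-0.02 , -0.017, -0.014, -0.011, -0.008, -0.005, -0.002,  0.001,
        0.004,  0.007,  0.01 ,  0.013,  0.016,  0.019,  0.022,  0.025,
        0.028,  0.031,  0.034,  0.037,  0.04 ,  0.043,  0.046,  0.049,
        0.052,  0.055,  0.058]))
```

Request:
servo_tool(increments=[0,0,2,0,0,0,4,0,0,0,5,0,0,0,5,0])

```text
time_s: 7.35
tool_pos: [0.4692, -0.0599, 0.1917]
eef_rot: [0.0, 0.525, 0.851, 0.0]
contact_force: [-0.0, 0.3, -2.8]
width: 0.0169
```

Request:
servo_tool(increments=[0,0,0.7,0,0,0,0.7,0])

```text
time_s: 7.6
tool_pos: [0.4691, -0.0598, 0.1916]
eef_rot: [0.0, 0.525, 0.851, 0.0]
contact_force: [-3.8, 0.6, 8.4]
width: 0.0172
```

Request:
servo_tool(increments=[0,0,0,0,0,0,0,0,0,0,0,0,0,0,0,0], grip=50)

```text
time_s: 8.1
tool_pos: [0.4692, -0.0598, 0.191]
eef_rot: [0.0, 0.525, 0.851, 0.0]
contact_force: [0.6, 0.6, 0.6]
width: 0.0502
```

Request:
servo_tool(increments=[0,0,-15,0,0,0,-50,0,0,0,-100,0,0,0,-150,0,0,0,-210,0])

```text
time_s: 8.72
tool_pos: [0.4688, -0.0597, 0.4023]
eef_rot: [-0.0, 0.525, 0.851, -0.0]
contact_force: [1.6, -0.1, -0.2]
width: 0.0498
```

```bash
python3 - <<'E'
from m import *; from go import *
P=pmap(snap('wrist')); z=P[:,:,2]
rect(P,(z>.007)&(z<.025)&reg(100,50,550,400),'lid plate'); print('bench',np.nanmedian(z[(z<.007)&(z>-.02)]))
to([.542,-.297,.43],17)
E
```

```text
lid plate 16837 [469.4 -59.7] [127.  175.9] 26.9 z [0.0097 0.011  0.0122]
bench -0.0010552351643709132
shift mm [-244.7  -41.3  -18.6] turn 0.168 t 8.78 F [ 0.1 -0.9  6.4] w 0.0497 tcp [ 0.4693 -0.0598  0.4101] tilt [ 0.0088 -0.0028] yawy 26.7
```

Request:
servo_tool(increments=[-30,-5,0,0,-80,-13,0,0.04,-130,-22,0,0.09,-180,-30,0,0.13,-222,-38,0,0.168])

```text
time_s: 9.4
tool_pos: [0.5351, -0.2772, 0.4006]
eef_rot: [-0.0, 0.595, 0.803, -0.0]
contact_force: [1.5, 0.4, 0.7]
width: 0.0499
```

Request:
servo_tool(increments=[-23,0,0,0,-23,0,0,0,-23,0,0,0])

```text
time_s: 9.78
tool_pos: [0.5413, -0.2968, 0.4008]
eef_rot: [-0.0, 0.595, 0.804, 0.0]
contact_force: [-0.7, 0.4, -0.7]
width: 0.0498
```

```bash
python3 - <<'E'
from m import *; from go import *
w=snap('wrist','w3');P=pmap(w); z=P[:,:,2]; r=reg(150,30,500,400)
for lo,hi,n in [(.01,.18,'basket'),(.12,.18,'bgrip'),(.083,.1,'lip')]: rect(P,r&(z>lo)&(z<hi),n)
P=pmap(snap('top')); z=P[:,:,2]; t=reg(200,205,305,295); 
rect(P,t&(z>.09)&(z<.135),'tank rim')
to([.542,-.297,.30],17)
E
```

```text
basket 3532 [ 558.4 -292. ] [66.4 80.4] 18.5 z [0.0241 0.0912 0.1454]
bgrip 979 [ 546.  -295.5] [10.8 43.5] 17.7 z [0.1363 0.1448 0.1459]
lip 1556 [ 536.3 -299.4] [19.8 80.3] 18.6 z [0.0899 0.091  0.0922]
tank rim 508 [469.7 230. ] [120.  169.3] 27.5 z [0.0932 0.1115 0.1194]
shift mm [ -0.8   0.4 101.3] turn 0.001 t 9.88 F [-0.5  0.1 -0.2] w 0.0499 tcp [ 0.5413 -0.2964  0.4013] tilt [0.0001 0.    ] yawy 17.1
```

View pics/w3.png

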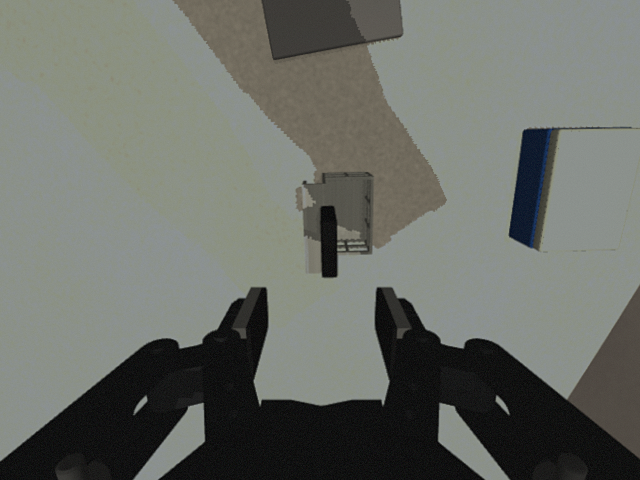

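Wrist view: the basket grip is at (329,242), with the lip to its left (312,230) and the cage to its right (350,215). The tip box (580,190) is well clear.

```bash
python3 -c "
from go import *
to([.546,-.2957,.276],18.4)"
```

```text
shift mm [ -0.7   4.6 125.3] turn -0.023 t 9.88 F [-0.5  0.1 -0.2] w 0.0499 tcp [ 0.5413 -0.2964  0.4013] tilt [0.0001 0.    ] yawy 17.1
```

Request:
servo_tool(increments=[-1,4.5,30,-0.023,-1,4.5,65,-0.023,-1,4.5,95,-0.023,-1,4.5,117,-0.023,-1,4.5,125,-0.023])

```text
time_s: 10.5
tool_pos: [0.5458, -0.296, 0.2752]
eef_rot: [-0.001, 0.585, 0.811, 0.0]
contact_force: [0.4, -0.4, 0.1]
width: 0.05
```

Request:
servo_tool(increments=[0,0,0,0,0,0,0,0,0,0,0,0,0,0,0,0,0,0,0,0], grip=0, newtons=60)

```text
time_s: 11.12
tool_pos: [0.5463, -0.297, 0.2773]
eef_rot: [0.001, 0.585, 0.811, 0.0]
contact_force: [0.5, 0.3, 7.3]
width: 0.0112
```

Request:
servo_tool(increments=[0,0,-10,0,0,0,-30,0,0,0,-65,0,0,0,-105,0,0,0,-140,0])

```text
time_s: 11.75
tool_pos: [0.5458, -0.2968, 0.4177]
eef_rot: [0.0, 0.585, 0.811, -0.0]
contact_force: [0.5, -0.8, -3.7]
width: 0.0113
```

```bash
python3 - <<'E'
from m import *; from go import *
w=snap('wrist','w4');P=pmap(w); z=P[:,:,2]; r=reg(150,30,500,330)
m=r&(z>.15)&(z<.3)
for lo,hi,n in [(.14,.25,'basket'),(.225,.24,'lip')]: rect(P,r&(z>lo)&(z<hi),n)
to([.4694,.2322,.42],26.8)
E
```

```text
basket 10074 [ 556.5 -292.1] [66.4 80.9] 18.3 z [0.1416 0.1633 0.2325]
lip 2649 [ 531.7 -280.1] [26.6 42.6] 18.6 z [0.2304 0.2315 0.2328]
shift mm [5.262e+02 9.380e+01 1.000e-01] turn -0.148 t 11.8 F [-0.8 -0.5 -0.2] w 0.0114 tcp [ 0.5458 -0.2968  0.4225] tilt [ 0.0049 -0.0037] yawy 18.3
```

```bash
python3 -c "
from go import *
to([.4285,.2115,.445],27)"
```

```text
shift mm [519.3  48.6 -25. ] turn -0.151 t 11.8 F [-0.8 -0.5 -0.2] w 0.0114 tcp [ 0.5458 -0.2968  0.4225] tilt [ 0.0049 -0.0037] yawy 18.3
```

Request:
servo_tool(increments=[15,2,-8,0,50,5,-18,0,95,9,-25,0,140,14,-25,0,185,18,-25,0])

```text
time_s: 12.42
tool_pos: [0.5039, -0.1135, 0.4399]
eef_rot: [-0.001, 0.585, 0.811, -0.0]
contact_force: [-0.1, -0.2, -3.2]
width: 0.0113
```

Request:
servo_tool(increments=[45,4,0,0,90,8,0,0,135,12,0,0,180,17,0,0,225,21,0,0])

```text
time_s: 13.05
tool_pos: [0.4526, 0.1063, 0.4399]
eef_rot: [-0.001, 0.585, 0.811, -0.001]
contact_force: [-0.0, 0.8, -3.3]
width: 0.0114
```

Request:
servo_tool(increments=[40,4,0,-0.04,70,7,0,-0.08,95,9,0,-0.12,109,10,0,-0.151,109,10,0,-0.151])

```text
time_s: 13.68
tool_pos: [0.4287, 0.2117, 0.4404]
eef_rot: [-0.0, 0.522, 0.853, -0.0]
contact_force: [0.0, -0.2, -2.2]
width: 0.0112
```

```bash
python3 - <<'E'
from m import *; from go import *
to([.4285,.2115,.445],27)
w=snap('wrist','w5'); q=snap('side','s5')
P=pmap(w); z=P[:,:,2]
print(np.histogram(z[(z>.1)&(z<.13)],bins=np.arange(.1,.13,.002)))
m=(z>.105)&(z<.122); rect(P,m,'rim w')
rect(P,reg(150,30,500,330)&(z>.14)&(z<.28),'basket w')
Q=pmap(q); z=Q[:,:,2]; rect(Q,reg(230,230,345,330)&(z>.105)&(z<.122),'rim side')
W=np.hstack([w['img'],q['img'][:,120:520]]); cv2.imwrite('pics/c5.png',cv2.resize(W,(800,370))[:,:,::-1])
E
```

```text
shift mm [-0.1 -0.3 -4.6] turn 0.001 t 13.68 F [ 0.  -0.2 -2.2] w 0.0112 tcp [0.4287 0.2117 0.4404] tilt [-0.0012 -0.0004] yawy 27.1
(array([ 382,  416,  372,  396,  385,  412, 1705, 1337,  165,  143,  151,
        116,   63,   66]), array([0.1  , 0.102, 0.104, 0.106, 0.108, 0.11 , 0.112, 0.114, 0.116,
       0.118, 0.12 , 0.122, 0.124, 0.126, 0.128]))
rim w 2698 [471.5 232.4] [119.3 170. ] 27.3 z [0.1096 0.1138 0.115 ]
basket w 10633 [438.4 218.3] [66.5 80.7] 27.2 z [0.1644 0.1867 0.2722]
rim side 738 [470.8 235. ] [120.8 174.2] 27.3 z [0.1057 0.1111 0.1154]
```

View pics/c5.png

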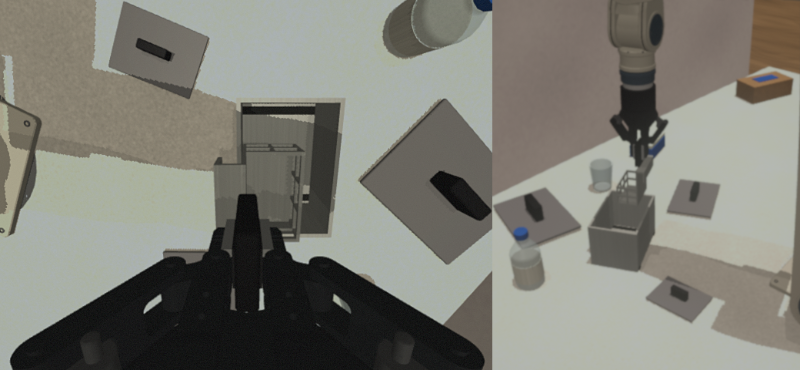

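The pictures show the basket over the tank with its lip left of the near long wall (at about (228,165) in the left half) and the cage inside. It needs a 2 mm shift along tool y.

Request:
servo_tool(increments=[-2,2,20,0,-2,2,45,0,-2,2,70,0,-2,2,92,0,-2,2,103,0])

```text
time_s: 14.4
tool_pos: [0.432, 0.2094, 0.3369]
eef_rot: [-0.0, 0.523, 0.852, -0.001]
contact_force: [0.8, 0.9, -3.7]
width: 0.0115
```

```bash
python3 - <<'E'
from m import *; from go import *
to([.4285,.2115,.304],27.3)
w=snap('wrist','w6'); P=pmap(w); z=P[:,:,2]
rect(P,(z>.107)&(z<.122),'rim w'); rect(P,reg(150,30,500,330)&(z>.145)&(z<.17),'shelf')
cv2.imwrite('pics/c6.png',cv2.resize(w['img'][100:400,180:500],(640,600))[:,:,::-1])
E
```

```text
shift mm [ 3.5 -2.2 32.9] turn -0.007 t 14.4 F [ 0.8  0.9 -3.7] w 0.0115 tcp [0.432  0.2094 0.3369] tilt [-0.0014 -0.0006] yawy 26.9
rim w 5665 [468. 238.] [120.2 158.6] 26.9 z [0.1098 0.1137 0.1149]
shelf 2940 [415.5 223.8] [26.7 42.8] 27.3 z [0.1497 0.1508 0.1656]
```

View pics/c6.png

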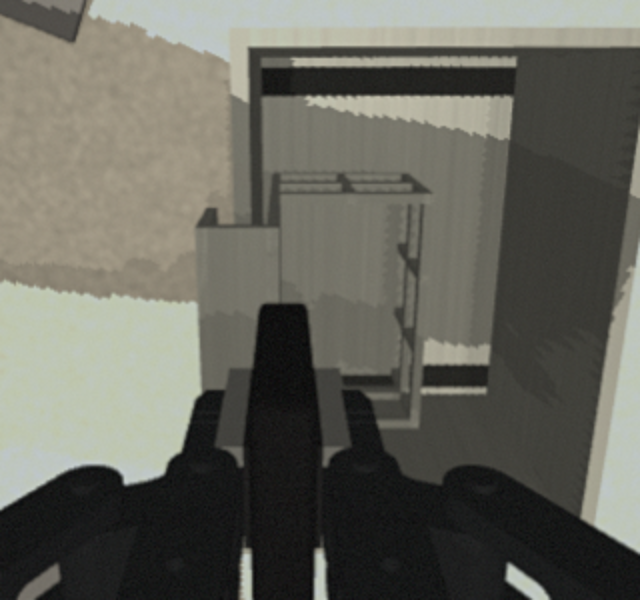

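The crop shows the rim (x 232–262) lying between the lip's flange (200–217) and the back plate (about 278), so it lines up with the slot. I'm lowering slowly.

Request:
servo_tool(increments=[0,0,7,-0.005,0,0,14,-0.005,0,0,21,-0.005,0,0,25,-0.005,0,0,27,-0.005])

```text
time_s: 15.08
tool_pos: [0.432, 0.2103, 0.3108]
eef_rot: [-0.0, 0.52, 0.854, -0.0]
contact_force: [-0.3, -0.2, -2.7]
width: 0.0112
```

Request:
servo_tool(increments=[0,0,2,0,0,0,4,0,0,0,5,0,0,0,5,0])

```text
time_s: 15.58
tool_pos: [0.432, 0.2103, 0.3059]
eef_rot: [-0.0, 0.52, 0.854, -0.0]
contact_force: [-0.3, -0.4, -2.8]
width: 0.0117
```

Request:
servo_tool(increments=[0,0,1,0,0,0,1.5,0,0,0,1.5,0])

```text
time_s: 15.95
tool_pos: [0.432, 0.2102, 0.3044]
eef_rot: [-0.0, 0.52, 0.854, -0.0]
contact_force: [0.4, 0.5, -3.4]
width: 0.011
```

Request:
servo_tool(increments=[0,0,0.7,0,0,0,0.7,0])

```text
time_s: 16.2
tool_pos: [0.432, 0.2103, 0.3042]
eef_rot: [0.0, 0.52, 0.854, 0.0]
contact_force: [-1.6, -0.5, 4.1]
width: 0.0115
```

Request:
servo_tool(increments=[0,0,0.7,0,0,0,0.7,0])

```text
time_s: 16.45
tool_pos: [0.4319, 0.2103, 0.3042]
eef_rot: [0.0, 0.52, 0.854, 0.001]
contact_force: [-3.9, 0.0, 12.2]
width: 0.0116
```

It seated at TCP 0.3042, where I expected 0.304. Releasing.

Request:
servo_tool(increments=[0,0,-1,0,0,0,-1,0,0,0,-1,0,0,0,-1,0,0,0,-1,0], grip=45)

```text
time_s: 17.08
tool_pos: [0.4321, 0.2102, 0.304]
eef_rot: [-0.0, 0.52, 0.854, -0.0]
contact_force: [0.2, -0.4, -0.6]
width: 0.0449
```

Request:
servo_tool(increments=[0,0,-10,0,0,0,-30,0,0,0,-60,0,0,0,-90,0,0,0,-125,0])

```text
time_s: 17.7
tool_pos: [0.4318, 0.2102, 0.4306]
eef_rot: [0.0, 0.52, 0.854, 0.0]
contact_force: [0.8, -0.1, -1.2]
width: 0.0446
```

```bash
python3 - <<'E'
from m import *; from go import *
to([.4285,.2115,.304],27.3)
w=snap('wrist','w7'); q=snap('side'); P=pmap(w); z=P[:,:,2]; r=reg(150,30,500,330)
rect(P,(z>.105)&(z<.1165),'rim'); rect(P,r&(z>.117)&(z<.123),'shelf'); rect(P,r&(z>.14)&(z<.18),'grip')
p=P[r&(z>.117)&(z<.1225)]; print('shelf z',np.median(p[:,2])); A=np.c_[p[:,:2],np.ones(len(p))]; print('slope',np.linalg.lstsq(A,p[:,2],rcond=None)[0])
P=pmap(snap('top')); z=P[:,:,2]; rect(P,reg(310,180,430,330)&(z>.004)&(z<.025),'lid top')
W=np.hstack([w['img'],q['img'][:,120:520]]); cv2.imwrite('pics/c7.png',cv2.resize(W,(800,370))[:,:,::-1])
E
```

```text
shift mm [  2.7  -2.3 126.6] turn -0.0 t 17.7 F [ 0.8 -0.1 -1.2] w 0.0446 tcp [0.4318 0.2102 0.4306] tilt [0.0001 0.    ] yawy 27.3
rim 2667 [471.  233.2] [119.3 168.6] 27.3 z [0.1088 0.1137 0.1149]
shelf 1324 [421.9 206.1] [18.8 78.7] 26.4 z [0.1172 0.1182 0.1194]
grip 1091 [434.4 213.3] [12.4 44. ] 27.4 z [0.1578 0.1708 0.172 ]
shelf z 0.11816339045068143
slope [-0.03518513 -0.01743188  0.13658538]
lid top 2886 [466.5 -64.4] [129.  176.9] 26.6 z [0.0062 0.0117 0.0175]
```

View pics/c7.png

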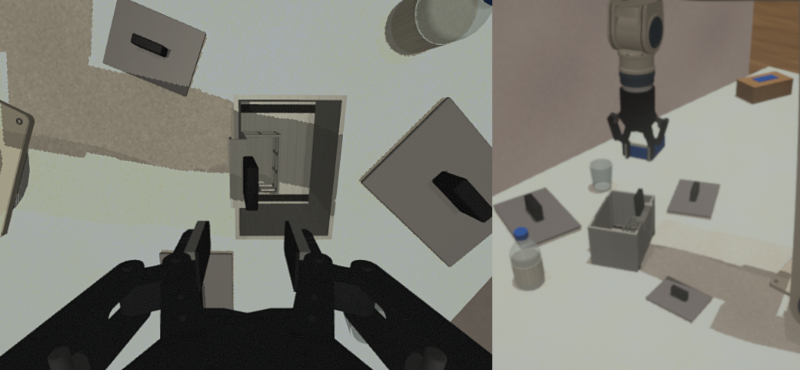

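```bash
python3 - <<'E'
from m import *
P=pmap(snap('wrist')); z=P[:,:,2]; r=reg(150,30,500,330)
rect(P,r&(z>.117)&(z<.123),'shelf'); rect(P,r&(z>.165)&(z<.18),'grip top')
p=P[r&(z>.117)&(z<.123)]; print(np.linalg.lstsq(np.c_[p[:,:2],np.ones(len(p))],p[:,2],rcond=None)[0])
print(env.observe()['contact_force'],env.observe()['time_s']); print(env.job_done())
E
```

```text
shelf 1325 [422.2 205.9] [18.6 79. ] 27.2 z [0.1172 0.1182 0.1194]
grip top 898 [434.9 214. ] [11.  43.4] 27.2 z [0.1694 0.1709 0.172 ]
[-0.0359211  -0.01751304  0.13696916]
[ 0.61019313 -0.62325927 -0.66737598] 17.9
the job is handed in; nothing more can be done
None
```

I took the middle-sized lid off the tank, set it flat on the bench grip up at about (0.47, -0.06) m, and let go. I then hung the basket by its lip over the tank's near long wall and let go. The job was handed in at about 18 s; it reports no verdict.

**Lid:** After release, its plate top was 12 mm above the bench in the wrist view. The top view still showed it in place at the end, agreeing to about 5 mm.

**Basket position:**
- The lip's top was 118–119 mm up, so the slot is at about 115 mm, level with the rim.
- The slot was about 56 mm from the tank's centre line.
- It was square to the tank within about 1°.
- Two wrist readings 0.2 s apart agreed within about 1 mm, so it was at rest.

**Basket tilt:** It leans inward by about 0.04 rad. That is inside the 0.12 limit, but it isn't perfectly straight. Because of that lean, judging from the top of the grip alone puts the slot nearer 53 mm from the centre line; the limits are 45–70 mm.

**Disagreements:** The top and wrist cameras differed by 4–5 mm on where the lid's grip was. I used the nearer wrist camera.

**Bystanders:** The bottle and beaker looked undisturbed in the last pictures. The tip box was partly hidden behind the gripper in the last side view; I kept the arm well clear of it but did not measure it again.

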